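# Set the air gauge with its setting ring

### The job

Take the largest of the three setting rings off its peg on the sloping gauge rack (lift it clear of the peg's button head, do not wrench it) and slide it gently, without dropping or ramming it, down over the floating plug of the air gauge until it sits flat on the plug's collar; then let go of it. Leave the other two rings hanging and everything else on the bench where it is.

Things in the scene. Friction and masses are not known exactly. Their poses are not given: they have to be found in the camera images.
- ring_large_center (a point): the large setting ring, biggest of three: plain steel, outside diameter 66 mm, bore 36 mm, 30 mm thick, 0.44 to 0.72 kg. Point: its centre, half-way along its thickness; z: the ring's axis. At the start z lies along its peg, out from the panel; it hangs with the top of its bore on the peg's bar, its centre 12 mm down the slope from the peg's axis and 25 mm out from the panel
- ring_medium_center (a point): the medium setting ring (outside diameter 52 mm, bore 30 mm, 27 mm thick), hanging likewise on another peg; point at its centre, z along its axis. Stays hanging
- ring_small_center (a point): the small setting ring (outside diameter 43 mm, bore 26 mm, 24 mm thick), hanging likewise on another peg; point at its centre, z along its axis. Stays hanging
- peg_large: the fixed peg that carries the large ring. Origin where its axis meets the panel; its frame is upright (z up, y level along the row), the peg points up and out to -x, 35 degrees from vertical. Rubber boss 44 mm wide, 10 mm high (the ring's back rests on it), then a 12 mm bar, then a button head 22 mm wide from 46 to 52 mm out. The ring's bore clears the head when raised 5 to 19 mm up the slope
- rack: the gauge rack, fixed: a panel 370 mm wide (along y), 170 mm up the slope, 35 degrees from level, on a frame. Origin on the bench under the panel's centre, which is 105 mm up; its low edge is towards -x. Three like pegs at right angles to the panel in a level row, 115 mm apart, 15 mm up the slope from the panel's centre; which ring hangs on which changes
- gauge: the air gauge, fixed: white housing on a base 150 x 124 mm, 60 mm high, then a round pedestal 60 mm wide to 85 mm. On it stands the upright steel plug, 34 mm in diameter, with a collar 57 mm wide at its foot; the plug rises 47 mm above the collar, its nose bevelled over the last 2 mm to 32 mm. Origin on the bench under the pedestal's axis; z up, dial and knob towards -x
- gauge_seat (a point): on the pedestal's axis at the height of the collar's top (97 mm above the bench), where the ring's underside must sit; z up. Plug and collar float together up to 4 mm each way along the stand's x and y; they shift when pushed sideways with about 3 N and stay where left. This point does NOT show that shift: the plug starts up to 3.5 mm off it each way and must be felt for or seen
- caliper: digital caliper lying flat, 232 x 75 mm, 15 mm high; not to be disturbed. Origin under its middle, x along the beam
- flange: turned aluminium flange, 72 mm across, 48 mm high; not to be disturbed. Origin under its centre
- block_case: wooden gauge-block case 92 x 162 mm, 47 mm high; not to be disturbed. Origin under its centre
- driver: screwdriver 180 mm long, lying; not to be disturbed. Origin under its middle
Things that resemble listed ones, but are neither listed nor needed, are in the scene too. What is shaped like the part that bears ring_large_center but turquoise is not meant.

How it is judged:
On the way:
1. the large ring is off its peg and clear of it (distance between ring_large_center and peg_large above 0.1 m), for 0.1 s.
At the end, for the whole second after the job is handed in: The large ring is round the plug and flat on its collar (underside within 2.5 mm of the collar, axis within 0.06 rad of upright, centre within 8 mm of the pedestal's axis), let go; the two other rings hang within 20 mm and the bystanders lie within 30 mm of where they started (horizontal distance between ring_large_center and gauge_seat below 0.008 m and z of ring_large_center in the frame of gauge_seat between 0.012 and 0.0175 m and angle between the z axis of ring_large_center and the z axis of gauge_seat, either way round below 0.06 rad and distance of each of ring_medium_center, ring_small_center from where it was at the start of the episode below 0.02 m and distance of each of caliper, flange, block_case, driver from where it was at the start of the episode below 0.03 m); the robot touches nothing.
It fails at once if the large ring is wrenched against its peg (more than 40 N) (contact force between ring_large and peg_large above 40 N).
It fails at once if the large ring is rammed or dropped onto the air gauge (more than 35 N) (contact force between ring_large and gauge above 35 N).
It fails at once if the large ring is let fall down the plug (faster than 0.35 m/s while over it) (horizontal distance between ring_large_center and gauge_seat below 0.015 m and z of ring_large_center in the frame of gauge_seat below 0.07 m and linear speed of ring_large above 0.35 m/s).
It fails at once if another ring is knocked off its peg or shoved (more than 40 mm) (distance of any of ring_medium_center, ring_small_center from where it was at the start of the episode above 0.04 m).
It also fails if it takes over 51 s, if anything falls off the work surface, if the arm or the gripper's body presses on something with over 40 N, if the wrist force passes 120 N, or if a joint passes its speed limit or range.

### The arm

A 7-joint arm with a two-finger parallel gripper is mounted at the origin on the work surface. World frame = base frame: x ahead of the robot, y to its left, z up, the work surface at z = 0. Lengths are in m, angles in rad, forces in N, time in s.
With the tool pointing down it reaches from about 0.425 to 0.875 m from the base axis. Payload 4.7 kg.
Tool frame: the origin (TCP) lies midway between the tips of the shut fingers; the grasp point (between the pads) lies 19 mm behind it; z points along the fingers, y is the direction in which the jaws open and shut (so a half turn about z gives the same grasp; the last joint's range is limited). The gripper opens to 87 mm and grips with 3 to 60 N. Pads are 19 mm wide; open, the fingers measure 117 mm over their backs; the gripper's body (75 mm by 190 mm) begins 51 mm behind the grasp point.
Start: joints at [1.258, 0.321, -0.07, 1.45, 0.023, 1.371, -0.057], TCP at [0.209, -0.616, 0.186] pointing down, gripper open.
Joint ranges: [-2.86, 2.86], [-0.3, 2.09], [-1.38, 1.24], [0.06, 2.45], [-1.56, 4.7], [0.09, 2.05], [-2.69, 2.69]. Speed limits (rad/s): [2.57, 2.57, 3.14, 3.14, 3.14, 3.14, 3.14].

### API

Orientations are given as a unit quaternion [w, x, y, z].
In Python, from rig import r gives the robot as it stands.
- The arm moves only by the tool drive_tool, never from a script. Its argument "motion" is a list that holds one entry, the list of rows, each a list of 7 numbers: the shift along the tool's x, y, z in cm, then the turn, a rotation vector about the tool's x, y, z in rad, then the finger opening in cm, from 0 to 8.7. In form: [[[x, y, z, wx, wy, wz, claw], ...]]. A call has 1 to 20 rows; each row is the pose to reach, as a shift and turn from the pose commanded when the call began, along the tool's axes at that moment; what a row does not reach only later rows make up. A row lasts 1/10 s, in which the tool goes at most 50 mm and 8.59 degrees, less where a joint would pass 70% of its speed; a pose out of reach is approached as far as the arm can. A call with a gripper value outside its range is refused whole. The fingers move at their own pace and stop on an object; "squeeze" is the grip in N (left out, the last holds). Time passes only in rows, so rows that repeat a pose let the fingers close. It gives the time, the measured TCP pose, the force and the opening at its end, in the units of the state.
- r.state(): the state, without advancing time (a new reading comes with each control period).
- r.snapshot(name): name is "scene" or "side" or "wrist"; returns the picture (400x640x3 uint8, blue, green, red); there is no depth.
- r.calibration(name): a dict with "camera_matrix" (3x3 intrinsics, pixels), "R" (3x3) and "t" (3): a world point X has camera coordinates R X + t. Camera axes: x right, y down, z forward; pixel columns grow to the right and rows downward; lengths in m; the calibration is good to about 2 mm. A picture is of the moment at which its call begins: read the wrist's pose just before it. calibration takes no time and is no camera call; for the wrist camera it gives the pose at the moment of the call.
- r.hand_in(): hands the job in, once; it reports no verdict.
The state is a dict: "clock": time; "joints": joint angles; "joint_vel": joint speeds; "joint_torque": joint torques, N m; "eef_pos": TCP position; "tcp_rot": TCP orientation; "ft_force": force on the tool from outside, world axes, zero at the start; "wrist_torque": the same for the moment, N m; "opening": finger opening in m.
Only numpy, scipy, OpenCV 4.12 (cv2) and the standard library are available. Lean on these libraries where they do the work, as an engineer would, in place of code of your own. Each camera call takes 0.05 s, during which the arm holds its last target. There are 200 camera calls.

## Working session

There is one attempt and no reset: what is moved stays moved. The work goes in short steps, Python scripts to look and compute and a tool call to move; the robot and the scene stay as the last step left them, time stands still between calls to the robot, and variables do not carry over. Pictures are saved under pics/ and viewed, about 8 in all and at most 12, crops included, and the job is handed in when it is done.

Besides the shell and the picture viewer there is one more tool, called after ">>>" by a JSON object that holds its "method" and its "body", one argument or row to a line. drive_tool: Moves the arm, as the interface text tells. Its arguments: {"type":"object","properties":{"motion":{"type":"array"},"squeeze":{"type":"number"}},"required":["motion"]}

```bash
ls; mkdir -p pics
python3 - <<'E'
from rig import r
import cv2,numpy as np
for n in("scene","side"):
    im=r.snapshot(n);cv2.imwrite(f"pics/{n}0.png",im)
    c=r.calibration(n);print(n,c)
c=r.calibration("wrist");im=r.snapshot("wrist");cv2.imwrite("pics/wrist0.png",im);print(c)
print(r.state())
E
```

```text
pics
scene {'camera_matrix': array([[492.70195954,   0.        , 319.95269904],
       [  0.        , 492.70195954, 203.93777184],
       [  0.        ,   0.        ,   1.        ]]), 'R': array([[-0.13786803,  0.99040588, -0.00941308],
       [ 0.64578511,  0.08268158, -0.75902922],
       [-0.75096871, -0.11072469, -0.65098851]]), 't': array([ 0.03376244, -0.30465834,  1.66095019])}
side {'camera_matrix': array([[479.50001918,   0.        , 327.29527778],
       [  0.        , 479.50001918, 196.51507157],
       [  0.        ,   0.        ,   1.        ]]), 'R': array([[ 0.82282449, -0.56827022,  0.00536911],
       [-0.39983625, -0.58560336, -0.70512387],
       [ 0.40384506,  0.57804642, -0.70906382]]), 't': array([-0.44902249,  0.35131737,  0.860641  ])}
{'camera_matrix': array([[356.18467984,   0.        , 316.75727316],
       [  0.        , 356.18467984, 205.57095218],
       [  0.        ,   0.        ,   1.        ]]), 'R': array([[ 0.32278027, -0.94647275, -0.00149564],
       [-0.90805466, -0.31012325,  0.28153207],
       [-0.26692626, -0.08951487, -0.95955065]]), 't': array([-0.6498551 , -0.0352563 ,  0.39110377])}
{'clock': 0.15, 'joints': array([ 1.25811995,  0.32164709, -0.07007664,  1.45139777,  0.02264131,
        1.3707754 , -0.05688967]), 'joint_vel': array([ 0.00042935, -0.00061882, -0.00025875, -0.00510929,  0.00098532,
       -0.00195596, -0.00094057]), 'joint_torque': array([-3.78536843e-04, -4.91795576e+01, -4.05172063e-01, -3.12874711e+01,
       -6.41282578e-02,  4.05436778e-02,  1.42668682e-04]), 'eef_pos': array([ 0.20842913, -0.61518768,  0.18521489]), 'tcp_rot': array([-6.98158597e-04,  9.86678689e-01,  1.62679579e-01, -1.80076962e-04]), 'ft_force': array([0.12610821, 0.0521428 , 0.55806357]), 'wrist_torque': array([ 0.03322425, -0.01721376, -0.02395294]), 'opening': 0.0869500418914065}
```

View pics/scene0.png

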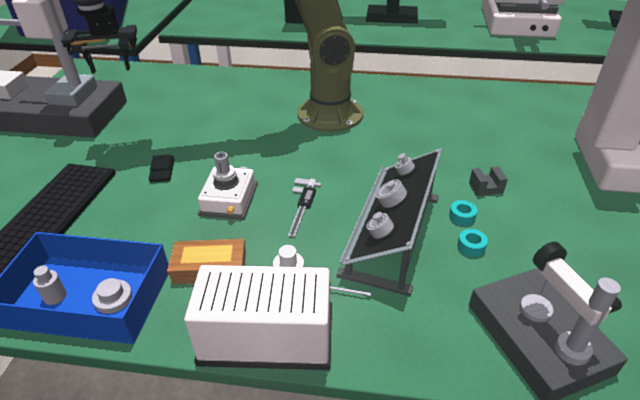

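View pics/side0.png

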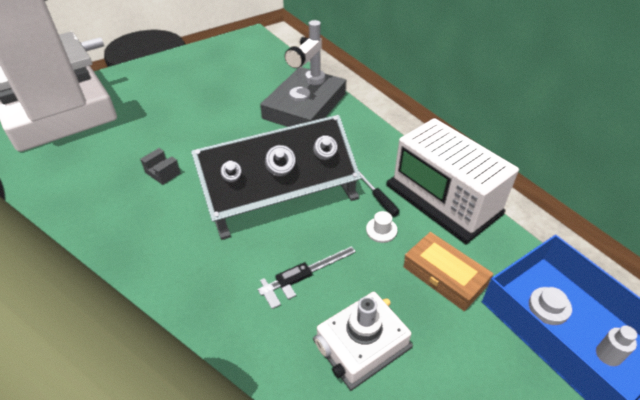

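The side view shows three rings on the rack at (231,171), (281,160) and (325,148). The middle one looks biggest. The turquoise rings at scene (463,212) and (472,242) are decoys, as are the flange and the tray parts. The gauge plug is at side (368,302) and scene (222,160). I'll check the choice in one close crop.

Run:
```python
import cv2,numpy as np
a=cv2.imread("pics/side0.png");b=cv2.imread("pics/scene0.png")
A=cv2.resize(a[115:215,190:360],None,fx=4,fy=4,interpolation=cv2.INTER_CUBIC)[:, :680]
p=[cv2.resize(x,None,fx=4,fy=4,interpolation=cv2.INTER_CUBIC) for x in (b[145:245,350:435],b[145:195,195:260],a[285:335,335:400])]
# canvas 800x600 would not fit all; two rows
C=np.zeros((600,800,3),np.uint8)
S=cv2.resize(a[115:190,205:355],(600,300),interpolation=cv2.INTER_CUBIC);C[:300,:600]=S
C[300:600,0:240]=cv2.resize(b[145:245,355:435],(240,300),interpolation=cv2.INTER_CUBIC)
C[300:600,250:510]=cv2.resize(b[145:205,200:252],(260,300),interpolation=cv2.INTER_CUBIC)
C[300:600,520:780]=cv2.resize(a[290:350,340:392],(260,300),interpolation=cv2.INTER_CUBIC)
cv2.imwrite("pics/crop1.png",C)
```

```text
(no output)
```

View pics/crop1.png

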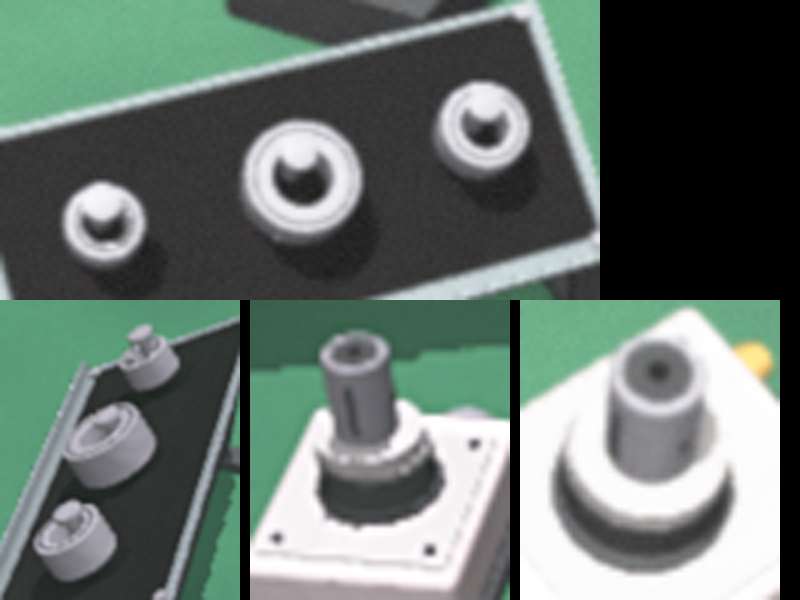

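The crop confirms that the middle ring is the biggest: about 30 px across in the side view, against 23 and 20. Next I'll triangulate it.

```bash
cat > h.py <<'E'
from rig import r
import cv2,numpy as np
from scipy.spatial.transform import Rotation as Ro
C={n:r.calibration(n) for n in("scene","side")}
def P(c): return c["camera_matrix"]@np.c_[c["R"],c["t"]]
def tri(a,b,ca=C["scene"],cb=C["side"]):
    X=cv2.triangulatePoints(P(ca),P(cb),np.float64(a).reshape(2,1),np.float64(b).reshape(2,1)).ravel();X=X[:3]/X[3]
    e=[proj(X,c)-p for c,p in((ca,a),(cb,b))]
    return X,np.round(np.ravel(e),1)
def proj(X,c):
    v=P(c)@np.r_[X,1];return v[:2]/v[2]
def ray(p,c,z):
    d=c["R"].T@np.linalg.inv(c["camera_matrix"])@np.r_[p,1];o=-c["R"].T@c["t"]
    return o+d*(z-o[2])/d[2]
def T(s=None):
    s=s or r.state();return Ro.from_quat(np.roll(s["tcp_rot"],-1)),s["eef_pos"]
def rows(pos,R,s=None):
    "shift in tool axes (cm) and rotvec to reach pos,R"
    R0,p0=T(s);return np.round(R0.inv().apply(pos-p0)*100,2),np.round((R0.inv()*R).as_rotvec(),3)
E
python3 - <<'E'
from h import *
np.set_printoptions(precision=4,suppress=True)
h=[]
for a,b in (((402.3,155.7),(230.7,165)),((394.3,183.3),(280.2,153.7)),((377.7,215.7),(326.7,141.5)),((221.2,154.6),(368,302.4))):
    X,e=tri(a,b);print(X,e);h.append(X)
d=h[2]-h[0];print(np.linalg.norm(d),d/np.linalg.norm(d))
E
```

```text
[0.4432 0.2312 0.155 ] [-0.3  0.3 -0.3 -0.3]
[0.555  0.2117 0.1518] [-1.7  1.3 -1.7 -1.5]
[0.6676 0.1823 0.1528] [-0.5  0.3 -0.4 -0.4]
[ 0.4807 -0.2152  0.1459] [-0.3  0.1 -0.4 -0.2]
0.2297440053780121 [ 0.9771 -0.2126 -0.0095]
```

>>> {"method": "drive_tool", "body": {
  "motion": [
    [[10,-7,-4,0,0,-0.2,8.7],[38.6,-29.2,-8.5,0,0,-0.82,8.7],[38.6,-29.2,-8.5,0,0,-0.82,8.7],[38.6,-29.2,-8.5,0,0,-0.82,8.7],[38.6,-29.2,-8.5,0,0,-0.82,8.7],[38.6,-29.2,-8.5,0,0,-0.82,8.7],[38.6,-29.2,-8.5,0,0,-0.82,8.7],[38.6,-29.2,-8.5,0,0,-0.82,8.7],[38.6,-29.2,-8.5,0,0,-0.82,8.7],[38.6,-29.2,-8.5,0,0,-0.82,8.7],[38.6,-29.2,-8.5,0,0,-0.82,8.7],[38.6,-29.2,-8.5,0,0,-0.82,8.7],[38.6,-29.2,-8.5,0,0,-0.82,8.7],[38.6,-29.2,-8.5,0,0,-0.82,8.7]]
  ]
}}

```text
clock: 1.55
eef_pos: [0.4794, -0.2168, 0.2706]
tcp_rot: [-0.0, 0.841, 0.541, -0.0]
ft_force: [-0.6, -0.4, -0.1]
opening: 0.0872
```

Run:
```python
from h import *
np.set_printoptions(precision=4,suppress=True)
s=r.state();c=r.calibration("wrist");im=r.snapshot("wrist");cv2.imwrite("pics/w1.png",im)
np.savez("w1.npz",**c)
print(s["clock"],s["eef_pos"],T(s)[0].as_matrix())
p=proj([.4807,-.2152,.144],c);print(p)
x,y=p.astype(int)
x0,y0=max(x-80,0),max(y-60,0)
cv2.imwrite("pics/w1c.png",cv2.resize(im[y0:y0+140,x0:x0+160],None,fx=4,fy=4,interpolation=cv2.INTER_CUBIC));print(x0,y0)
# pregrasp
u=np.array([.977,-.2126,0]);u/=np.linalg.norm(u);z=np.array([0,0,1.]);xr=np.array([-u[1],u[0],0]);a=np.radians(35)
n=np.cos(a)*z-np.sin(a)*xr;sl=np.cos(a)*xr+np.sin(a)*z
head=np.array([.5554,.2068,.1562]);base=head-.052*n;ctr=base+.025*n-.012*sl
print("ctr",ctr,"front in side",proj(ctr+.015*n,C["side"]),proj(ctr+.015*n,C["scene"]))
R=Ro.from_matrix(np.c_[sl,u,-n]);print(rows(ctr+.12*n,R,s))
```

```text
1.55 [ 0.4794 -0.2168  0.2706] [[ 0.4141  0.9102 -0.001 ]
 [ 0.9102 -0.4141 -0.    ]
 [-0.0004 -0.0009 -1.    ]]
[316.606  184.5361]
236 124
ctr [0.5566 0.2123 0.1272] front in side [280.5144 158.1632] [388.7546 188.512 ]
(array([35.53, -9.29,  4.5 ]), array([ 0.064,  0.609, -0.206]))
```

View pics/w1c.png

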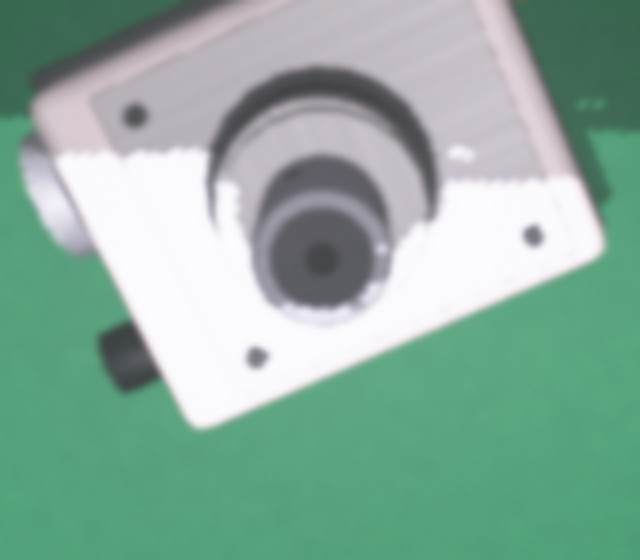

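The plug top is centred at wrist pixel (316,188). The ring's predicted front face, side (280.5,158.2), agrees with the image at (280.5,159.2). I'll move to the pre-grasp pose.

>>> {"method": "drive_tool", "body": {
  "motion": [
    [[20,-5,1,0,0.2,-0.05,8.7],[35.5,-9.3,4.5,0.064,0.609,-0.206,8.7],[35.5,-9.3,4.5,0.064,0.609,-0.206,8.7],[35.5,-9.3,4.5,0.064,0.609,-0.206,8.7],[35.5,-9.3,4.5,0.064,0.609,-0.206,8.7],[35.5,-9.3,4.5,0.064,0.609,-0.206,8.7],[35.5,-9.3,4.5,0.064,0.609,-0.206,8.7],[35.5,-9.3,4.5,0.064,0.609,-0.206,8.7],[35.5,-9.3,4.5,0.064,0.609,-0.206,8.7],[35.5,-9.3,4.5,0.064,0.609,-0.206,8.7],[35.5,-9.3,4.5,0.064,0.609,-0.206,8.7],[35.5,-9.3,4.5,0.064,0.609,-0.206,8.7]]
  ]
}}

```text
clock: 2.8
eef_pos: [0.5424, 0.1445, 0.226]
tcp_rot: [-0.188, 0.743, 0.598, 0.235]
ft_force: [0.2, -0.3, -0.2]
opening: 0.0869
```

Run:
```python
from h import *
np.set_printoptions(precision=4,suppress=True)
w=np.load("w1.npz");print("plug",ray((315.9,188.1),w,.144))
s=r.state();c=r.calibration("wrist");im=r.snapshot("wrist");cv2.imwrite("pics/w2.png",im);np.savez("w2.npz",**c)
print(s["clock"],s["eef_pos"],T(s)[0].as_matrix(),s["joints"])
ctr=np.array([.5566,.2123,.1272]);print(proj(ctr,c))
```

```text
plug [ 0.4787 -0.2181  0.144 ]
2.8 [0.5424 0.1445 0.226 ] [[ 0.1742  0.977   0.1232]
 [ 0.8004 -0.2134  0.5602]
 [ 0.5736  0.0011 -0.8191]] [ 0.7471  0.0526 -0.6482  1.8424 -0.6113  1.2432  0.0843]
[315.6373 188.1993]
```

View pics/w2.png

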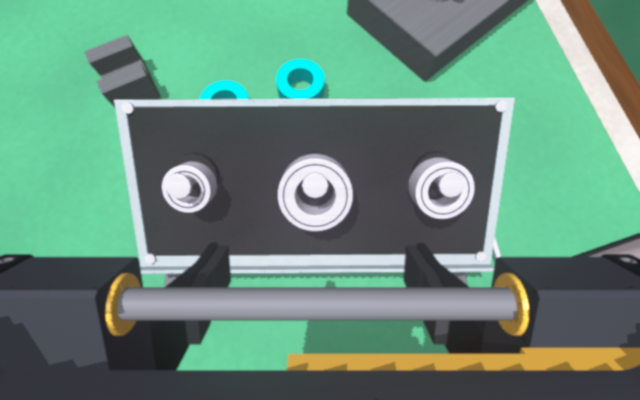

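The panel is level in the view. The large ring is near (315,192) between the jaws, with its neighbours at (188,187) and (443,187). I'll measure its offset with an ellipse fit.

Run:
```python
from h import *
np.set_printoptions(precision=4,suppress=True)
w=dict(np.load("w2.npz"));im=cv2.imread("pics/w2.png");R,p=T()
n=-R.as_matrix()[:,2];sl=R.as_matrix()[:,0];ctr=np.array([.5566,.2123,.1272])
print("pred front,head",proj(ctr+.015*n,w),proj(ctr+.012*sl+.027*n,w))
g=cv2.cvtColor(im,6)
m=(g>90).astype(np.uint8);m[:,:265]=0;m[:,370:]=0;m[:145]=0;m[245:]=0
cs,_=cv2.findContours(m,cv2.RETR_CCOMP,cv2.CHAIN_APPROX_NONE)
for c in cs:
    if len(c)>40: print(len(c),cv2.boundingRect(c),cv2.fitEllipse(c))
```

```text
pred front,head [315.5862 192.198 ] [315.5512 181.8709]
220 (277, 153, 77, 79) ((314.73919677734375, 192.5480194091797), (76.2448959350586, 78.48545837402344), 1.489506483078003)
104 (296, 183, 38, 24) ((314.7572326660156, 191.71469116210938), (26.324718475341797, 34.592655181884766), 93.37405395507812)
```

>>> {"method": "drive_tool", "body": {
  "motion": [
    [[0,-0.07,4,0,0,0,8.7],[0,-0.07,8,0,0,0,8.7],[0,-0.07,11,0,0,0,8.7],[0,-0.07,12.5,0,0,0,8.7],[0,-0.07,13.4,0,0,0,8.7],[0,-0.07,13.4,0,0,0,8.7],[0,-0.07,13.4,0,0,0,8.7]]
  ]
}}

```text
clock: 3.55
eef_pos: [0.5581, 0.2211, 0.1169]
tcp_rot: [-0.188, 0.742, 0.599, 0.235]
ft_force: [0.1, 0.2, 0.5]
opening: 0.0869
```

>>> {"method": "drive_tool", "body": {
  "motion": [
    [[0,0,0,0,0,0,7.2],[0,0,0,0,0,0,6.8],[0,0,0,0,0,0,6.2],[0,0,0,0,0,0,5.8],[0,0,0,0,0,0,5.8],[0,0,0,0,0,0,5.8],[0,0,0,0,0,0,5.8],[0,0,0,0,0,0,5.8]]
  ],
  "squeeze": 45
}}

```text
clock: 4.35
eef_pos: [0.5573, 0.222, 0.1162]
tcp_rot: [-0.189, 0.742, 0.599, 0.234]
ft_force: [-0.0, -0.8, 0.9]
opening: 0.0584
```

Run:
```python
from h import *
s=r.state();print(s["opening"])
a=r.snapshot("wrist");b=r.snapshot("side")
cv2.imwrite("pics/w3.png",np.vstack([a[100:400],cv2.resize(b[110:210,190:400],(640,300),interpolation=cv2.INTER_CUBIC)]))
```

```text
0.05842098607416354
```

View pics/w3.png

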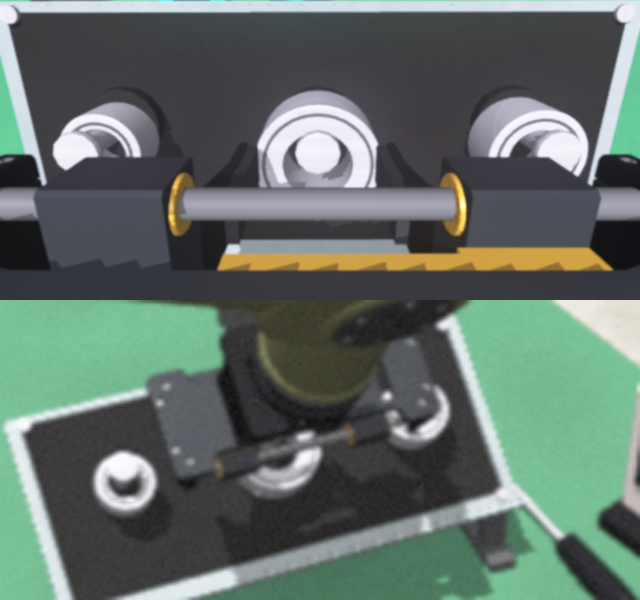

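Run:
```python
from h import *
np.set_printoptions(precision=1,suppress=True)
s=r.state();c=r.calibration("wrist");R,p=T(s);M=R.as_matrix()
ctr=np.array([.5566,.2123,.1272])
print("ctr in tool mm",R.inv().apply(ctr-p)*1000)
f=lambda *v:proj(p+M@np.array(v)/1000,c)
for v in [(0,0,0),(0,29,0),(0,-29,0),(0,33,-29),(0,-33,-29),(0,0,-29),(0,0,-14),(0,29,-14),(-15,0,-29)]:print(v,f(*v))
```

```text
ctr in tool mm [ -1.6   1.4 -14.5]
(0, 0, 0) [316.2 235.8]
(0, 29, 0) [364.7 235.9]
(0, -29, 0) [267.7 235.7]
(0, 33, -29) [379.5 256.2]
(0, -33, -29) [252.6 256. ]
(0, 0, -29) [316.1 256.1]
(0, 0, -14) [316.1 244.9]
(0, 29, -14) [367.9 245. ]
(-15, 0, -29) [316. 282.]
```

>>> {"method": "drive_tool", "body": {
  "motion": [
    [[0,0,0,0,0,0,5.0],[0,0,0,0,0,0,4.5],[0,0,0,0,0,0,4.5],[0,0,0,0,0,0,4.5]]
  ]
}}

```text
clock: 4.85
eef_pos: [0.5573, 0.222, 0.1163]
tcp_rot: [-0.189, 0.742, 0.599, 0.234]
ft_force: [0.9, 0.4, 0.4]
opening: 0.0455
```

Run:
```python
from h import *
a=r.snapshot("wrist");b=r.snapshot("scene")
A=cv2.resize(a[160:360,200:440],(720,600),interpolation=cv2.INTER_CUBIC)
B=cv2.resize(b[130:250,330:450],(400,400),interpolation=cv2.INTER_CUBIC)
C=np.zeros((600,800,3),np.uint8);C[:350,:420]=cv2.resize(a[180:380,200:440],(420,350));C[:380,425:800]=cv2.resize(b[130:250,330:450],(375,380),interpolation=cv2.INTER_CUBIC)
s=r.snapshot("side");C[350:600,:400]=cv2.resize(s[120:220,220:380],(400,250),interpolation=cv2.INTER_CUBIC)
cv2.imwrite("pics/w4.png",C)
```

```text
(no output)
```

View pics/w4.png

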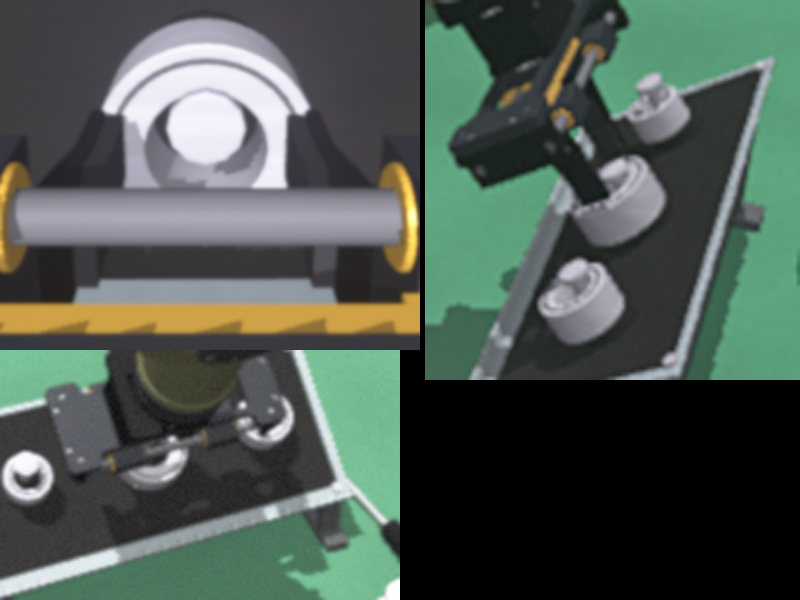

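Run:
```python
from h import *
np.set_printoptions(precision=1,suppress=True)
s=r.state();c=r.calibration("wrist");R,p=T(s);M=R.as_matrix()
for v in [(0,22.7,0),(0,22.7,-20),(0,22.7,-30),(0,22.7,-40),(-9,22.7,-40),(9,22.7,-40),(0,30,-40)]:
    X=p+M@np.array(v)/1000
    sc=proj(X,C["scene"]);print(v,"wrist crop",(proj(X,c)-[200,180])*1.75,"scene crop",(sc-[330,130])*[3.125,3.167]+[425,0])
n=-M[:,2];ctr=np.array([.5566,.2123,.1272])
for k in(-.015,.015): print((proj(ctr+k*n,C["scene"])-[330,130])*[3.125,3.167]+[425,0])
```

```text
(0, 22.7, 0) wrist crop [269.7  97.9] scene crop [623.1 233.2]
(0, 22.7, -20) wrist crop [276.2 121.3] scene crop [609.7 212.3]
(0, 22.7, -30) wrist crop [279.9 134.8] scene crop [602.8 201.8]
(0, 22.7, -40) wrist crop [284.1 149.8] scene crop [596.  191.2]
(-9, 22.7, -40) wrist crop [282.8 178.6] scene crop [585.5 194.7]
(9, 22.7, -40) wrist crop [285.3 120.1] scene crop [606.5 187.7]
(0, 30, -40) wrist crop [310.1 149.8] scene crop [593.5 197.3]
[628.5 216.4]
[608.6 185.3]
```

The scene and wrist views agree: the fingertips really sit about 38 mm short of the reported TCP, so the fingers closed in front of the ring face without touching it. I'll reopen, advance 34 mm more while watching the force, and grip again.

>>> {"method": "drive_tool", "body": {
  "motion": [
    [[0,0,0,0,0,0,8.7],[0,0,0,0,0,0,8.7],[0,0,0,0,0,0,8.7],[0,0,0,0,0,0,8.7],[0,0,0,0,0,0,8.7],[0,0,0,0,0,0,8.7]]
  ]
}}

```text
clock: 5.6
eef_pos: [0.5573, 0.222, 0.1163]
tcp_rot: [-0.189, 0.742, 0.599, 0.234]
ft_force: [0.1, 0.7, -0.7]
opening: 0.0832
```

>>> {"method": "drive_tool", "body": {
  "motion": [
    [[-0.1,0.05,0.5,0,0,0,8.7],[-0.1,0.05,1.0,0,0,0,8.7],[-0.1,0.05,1.5,0,0,0,8.7],[-0.1,0.05,2.0,0,0,0,8.7],[-0.1,0.05,2.0,0,0,0,8.7]]
  ]
}}

```text
clock: 6.1
eef_pos: [0.5593, 0.233, 0.0986]
tcp_rot: [-0.189, 0.741, 0.6, 0.234]
ft_force: [0.5, 0.0, -0.6]
opening: 0.0872
```

>>> {"method": "drive_tool", "body": {
  "motion": [
    [[0,0,0.5,0,0,0,8.7],[0,0,1.0,0,0,0,8.7],[0,0,1.4,0,0,0,8.7],[0,0,1.4,0,0,0,8.7]]
  ]
}}

```text
clock: 6.5
eef_pos: [0.5612, 0.2407, 0.0873]
tcp_rot: [-0.189, 0.742, 0.6, 0.234]
ft_force: [-1.0, -0.5, -0.0]
opening: 0.087
```

Run:
```python
from h import *
s=r.state();print(s["eef_pos"],s["ft_force"])
a=r.snapshot("wrist");b=r.snapshot("scene");sd=r.snapshot("side")
C=np.zeros((600,800,3),np.uint8);C[:350,:420]=cv2.resize(a[180:380,200:440],(420,350));C[:380,425:800]=cv2.resize(b[130:250,330:450],(375,380),interpolation=cv2.INTER_CUBIC)
C[350:600,:400]=cv2.resize(sd[120:220,220:380],(400,250),interpolation=cv2.INTER_CUBIC)
cv2.imwrite("pics/w5.png",C)
```

```text
[0.56117495 0.24066207 0.08730316] [-1.04937542 -0.54585468 -0.04831771]
```

View pics/w5.png

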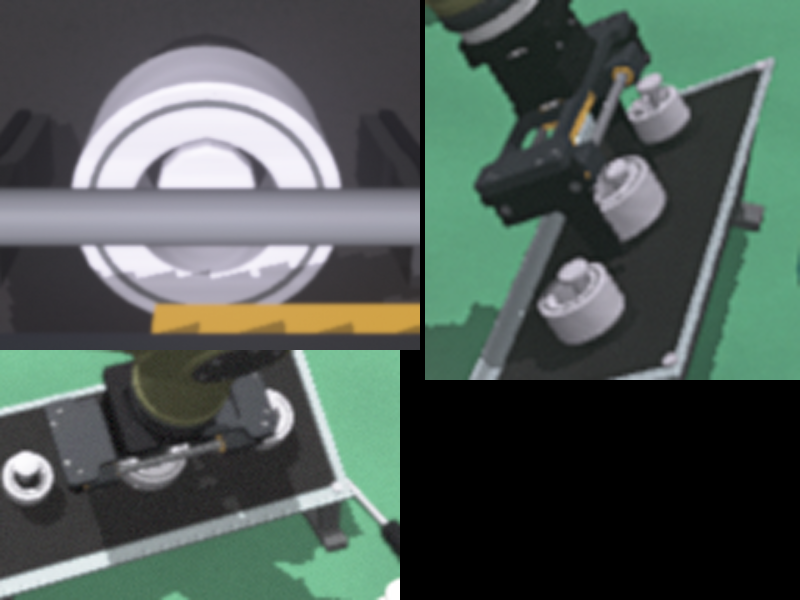

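The fingers now straddle the ring: its face is at wrist-crop (207,195), with a finger on each side. I'll close on it.

>>> {"method": "drive_tool", "body": {
  "motion": [
    [[0,0,0,0,0,0,7.2],[0,0,0,0,0,0,6.8],[0,0,0,0,0,0,6.2],[0,0,0,0,0,0,5.5],[0,0,0,0,0,0,5.0],[0,0,0,0,0,0,5.0],[0,0,0,0,0,0,5.0],[0,0,0,0,0,0,5.0]]
  ],
  "squeeze": 45
}}

```text
clock: 7.45
eef_pos: [0.5617, 0.2401, 0.0879]
tcp_rot: [-0.189, 0.742, 0.6, 0.234]
ft_force: [-0.1, -1.3, 1.7]
opening: 0.0651
```

>>> {"method": "drive_tool", "body": {
  "motion": [
    [[0.2,0,0,0,0,0,5.0],[0.5,0,0,0,0,0,5.0],[0.8,0,0,0,0,0,5.0],[1.1,0,0,0,0,0,5.0],[1.2,0,0,0,0,0,5.0],[1.2,0,0,0,0,0,5.0]]
  ]
}}

```text
clock: 8.05
eef_pos: [0.5635, 0.247, 0.093]
tcp_rot: [-0.188, 0.743, 0.599, 0.233]
ft_force: [-0.5, -5.6, -1.9]
opening: 0.0652
```

Run:
```python
from h import *
np.set_printoptions(precision=4,suppress=True)
s=r.state();c=r.calibration("wrist");im=r.snapshot("wrist");cv2.imwrite("pics/w6.png",im);np.savez("w6.npz",**c)
print(s["eef_pos"],s["ft_force"],s["wrist_torque"],s["opening"])
R,p=T(s)
for k in (24,38,52): print("tool z",-k, proj(p+R.apply([0,0,-k/1000]),c))
```

```text
[0.5635 0.247  0.093 ] [-0.5249 -5.5599 -1.8724] [-1.9853  0.3907  0.0701] 0.06515088102198521
tool z -24 [316.0737 252.2313]
tool z -38 [316.0126 263.7408]
tool z -52 [315.9416 277.1448]
```

View pics/w6.png

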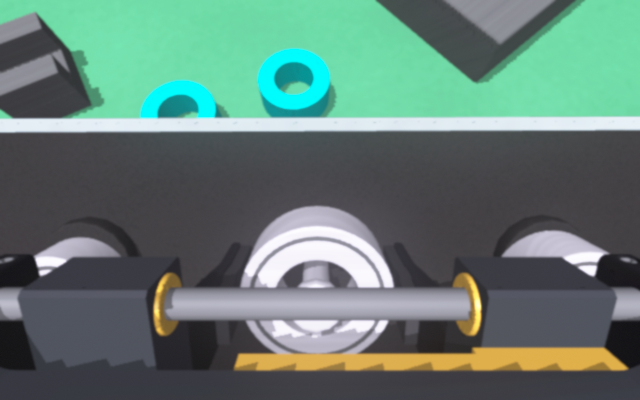

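>>> {"method": "drive_tool", "body": {
  "motion": [
    [[0.3,0,-0.3,0,0,0,5.0],[0.3,0,-0.6,0,0,0,5.0],[0.3,0,-1.0,0,0,0,5.0],[0.3,0,-1.4,0,0,0,5.0]]
  ]
}}

```text
clock: 8.5
eef_pos: [0.5622, 0.2444, 0.1079]
tcp_rot: [-0.189, 0.742, 0.6, 0.234]
ft_force: [0.7, -0.7, -4.8]
opening: 0.0652
```

>>> {"method": "drive_tool", "body": {
  "motion": [
    [[-0.2,0,-0.4,0,0,0,5.0],[-0.2,0,-1.0,0,0,0,5.0],[-0.2,0,-1.6,0,0,0,5.0],[-0.2,0,-2.2,0,0,0,5.0],[-0.2,0,-2.8,0,0,0,5.0],[-0.2,0,-3.4,0,0,0,5.0],[-0.2,0,-4.5,0,0,0,5.0],[-0.2,0,-6.0,0,0,0,5.0],[-0.2,0,-8.0,0,0,0,5.0]]
  ]
}}

```text
clock: 9.4
eef_pos: [0.5517, 0.1978, 0.1727]
tcp_rot: [-0.189, 0.741, 0.6, 0.234]
ft_force: [0.2, 0.9, -5.6]
opening: 0.065
```

Run:
```python
from h import *
print(rows(np.array([.480,-.216,.20]),Ro.from_matrix([[.4148,.9099,0],[.9099,-.4148,0],[0,0,-1]])))
```

```text
(array([-32.8 ,   1.63, -26.31]), array([-0.067, -0.609,  0.21 ]))
```

>>> {"method": "drive_tool", "body": {
  "motion": [
    [[-1,0,-2,0,0,0,5.0],[-3,0.1,-4.5,0,-0.05,0.02,5.0],[-6,0.3,-7,-0.01,-0.1,0.03,5.0],[-9,0.45,-9.5,-0.02,-0.16,0.055,5.0],[-12,0.6,-12,-0.025,-0.22,0.075,5.0],[-15,0.75,-14.5,-0.03,-0.28,0.095,5.0],[-18,0.9,-17,-0.035,-0.34,0.115,5.0],[-21,1.05,-19.5,-0.045,-0.4,0.14,5.0],[-24,1.2,-22,-0.05,-0.46,0.16,5.0],[-27,1.35,-24,-0.055,-0.51,0.175,5.0],[-30,1.5,-25.5,-0.06,-0.56,0.195,5.0],[-32,1.6,-26.2,-0.065,-0.6,0.207,5.0],[-32.8,1.63,-26.3,-0.067,-0.609,0.21,5.0],[-32.8,1.63,-26.3,-0.067,-0.609,0.21,5.0],[-32.8,1.63,-26.3,-0.067,-0.609,0.21,5.0]]
  ]
}}

```text
clock: 10.9
eef_pos: [0.4807, -0.2144, 0.1997]
tcp_rot: [-0.0, 0.841, 0.541, 0.001]
ft_force: [-0.2, 0.3, -5.2]
opening: 0.0651
```

Run:
```python
from h import *
np.set_printoptions(precision=4,suppress=True)
s=r.state();print(s["clock"],s["eef_pos"],s["ft_force"],s["opening"]);print(T(s)[0].as_matrix())
c=r.calibration("wrist");im=r.snapshot("wrist");np.savez("w7.npz",**c);cv2.imwrite("pics/w7r.png",im)
a=r.snapshot("scene");b=r.snapshot("side");cv2.imwrite("pics/sc7.png",a);cv2.imwrite("pics/sd7.png",b)
D=np.zeros((600,800,3),np.uint8)
D[:300,:400]=cv2.resize(im[200:350,220:420],(400,300),interpolation=cv2.INTER_CUBIC)
D[300:600,:400]=cv2.resize(a[100:190,170:290],(400,300),interpolation=cv2.INTER_CUBIC)
D[:600,400:800]=cv2.resize(b[230:350,330:410],(400,600),interpolation=cv2.INTER_CUBIC)
cv2.imwrite("pics/w7.png",D)
```

```text
10.9 [ 0.4807 -0.2144  0.1997] [-0.1722  0.3303 -5.1732] 0.0650859571828313
[[ 0.4148  0.9099  0.002 ]
 [ 0.9099 -0.4148  0.0013]
 [ 0.002   0.0013 -1.    ]]
```

View pics/w7.png

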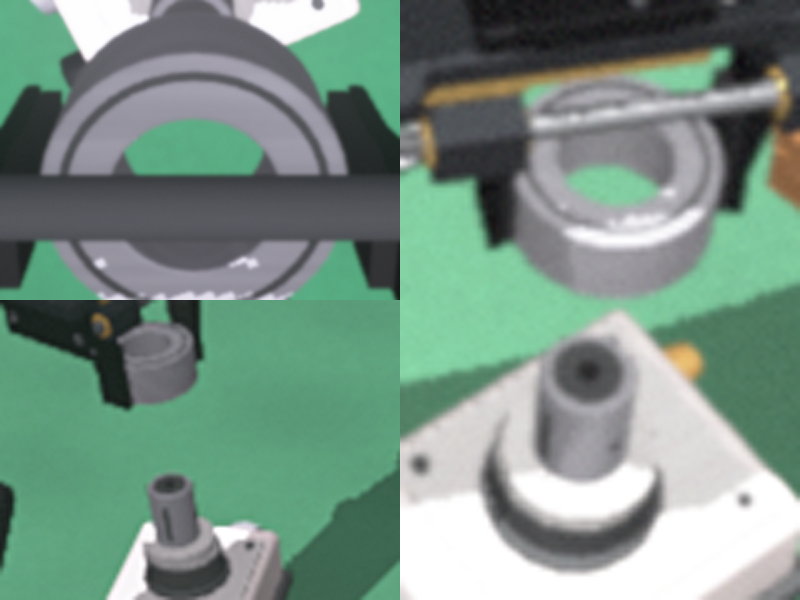

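Both views show the ring upright between the fingers above the plug. Its top face is centred at about side (373.8,262), and the plug-top hole is at side (367.8,304.3) and scene (221.2,155.4). Next I'll work out the plug-to-ring offset.

Run:
```python
from h import *
np.set_printoptions(precision=4,suppress=True)
s=r.state();R,p=T(s);w=dict(np.load("w7.npz"));w1=dict(np.load("w1.npz"))
print("plug side",ray((367.8,304.3),C["side"],.144),"scene",ray((221.2,155.4),C["scene"],.144),"wrist",ray((315.9,188.1),w1,.144), "tri",tri((221.2,155.4),(367.8,304.3)))
print("ring top side",ray((373.8,262),C["side"],p[2]+.063))
for x in(-2,0,2):
  t=p+R.apply([x/1000,0,-.063])
  print(x,"ring pred wrist",proj(t,w),"side",proj(t,C["side"]),"scene",proj(t,C["scene"]))
im=cv2.imread("pics/w7r.png")
# ring top-face in wrist: outer edge extents, non-green
g=cv2.cvtColor(im,40)
for y in (255,265,275,282): print(y,np.where((cv2.GaussianBlur(im,(3,3),0)[y,225:415].max(1)>85)&(g[y,225:415,1]<60))[0][[0,-1]]+225)
```

```text
plug side [ 0.4792 -0.2178  0.144 ] scene [ 0.4809 -0.2147  0.144 ] wrist [ 0.4787 -0.2181  0.144 ] tri (array([ 0.4795, -0.2162,  0.1425]), array([-0.3,  0.1, -0.5, -0.2]))
ring top side [ 0.4809 -0.2181  0.2629]
-2 ring pred wrist [315.9679 293.8709] side [372.6771 261.6651] scene [213.4181 113.2645]
0 ring pred wrist [315.972  289.7055] side [372.3658 260.6427] scene [214.0635 113.4923]
2 ring pred wrist [315.9763 285.5093] side [372.0555 259.6241] scene [214.7099 113.7204]
255 [251 382]
265 [246 387]
275 [242 391]
282 [241 393]
```

>>> {"method": "drive_tool", "body": {
  "motion": [
    [[-0.1,-0.1,2,0,0,0,5.0],[-0.1,-0.1,4.5,0,0,0,5.0],[-0.1,-0.1,6.5,0,0,0,5.0],[-0.1,-0.1,7.5,0,0,0,5.0],[-0.1,-0.1,7.8,0,0,0,5.0],[-0.1,-0.1,7.8,0,0,0,5.0],[-0.1,-0.1,7.8,0,0,0,5.0],[-0.1,-0.1,7.8,0,0,0,5.0]]
  ]
}}

```text
clock: 11.85
eef_pos: [0.48, -0.2166, 0.1227]
tcp_rot: [0.002, 0.841, 0.541, 0.001]
ft_force: [0.1, -0.3, -5.6]
opening: 0.0648
```

Run:
```python
from h import *
np.set_printoptions(precision=4,suppress=True)
s=r.state();print(s["clock"],s["eef_pos"],s["ft_force"],s["opening"]);print(T(s)[0].as_matrix()[:,2])
a=r.snapshot("scene");b=r.snapshot("side");im=r.snapshot("wrist")
D=np.zeros((600,800,3),np.uint8)
D[:300,:400]=cv2.resize(im[200:350,220:420],(400,300),interpolation=cv2.INTER_CUBIC)
D[300:600,:400]=cv2.resize(a[120:195,180:280],(400,300),interpolation=cv2.INTER_CUBIC)
D[:600,400:800]=cv2.resize(b[255:345,337:397],(400,600),interpolation=cv2.INTER_CUBIC)
cv2.imwrite("pics/w8.png",D)
```

```text
11.85 [ 0.48   -0.2166  0.1227] [ 0.0824 -0.2684 -5.595 ] 0.06476345519101676
[ 0.0033 -0.0017 -1.    ]
```

View pics/w8.png

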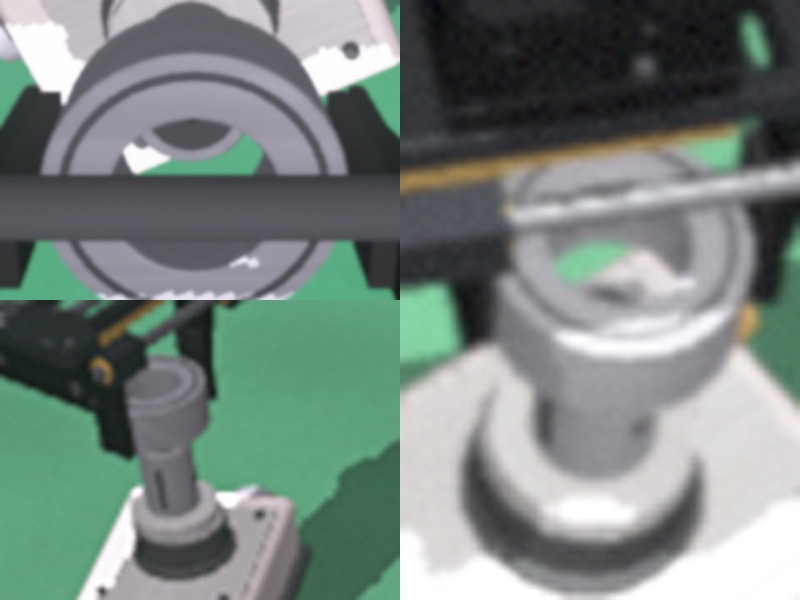

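Run:
```python
from h import *
np.set_printoptions(precision=4,suppress=True)
s=r.state();c=r.calibration("wrist");R,p=T(s)
q=ray((316.5,279.5),c,.144);q2=ray((317.2,296),c,p[2]+.063)
print("plug near rim tool",R.inv().apply(q-p)*1000,"ring",R.inv().apply(q2-p)*1000)
for y in(278,280,282):print(R.inv().apply(ray((316.5,y),c,.144)-p)*1000)
im=r.snapshot("wrist");g=cv2.cvtColor(im,6)
print(g[262:290,316],"bore top..");print(p)
```

```text
plug near rim tool [-17.4905   0.5234 -21.8966] ring [ -3.4316   0.7964 -62.9977]
[-16.5719   0.5219 -21.8967]
[-17.7973   0.5239 -21.8966]
[-19.027    0.526  -21.8965]
[ 78  83  83  82  81  81  81  82  81  81  82  83  95 121 144 153 154 151
 147 146 144 144 145 143 131 102  74  65] bore top..
[ 0.4795 -0.2165  0.1221]
```

Comparing in the wrist view, the plug centre is at tool x ≈ -1.7 mm and the ring at -3.4 mm. I'll correct by +1.5 mm in x and -0.6 mm in y, then go down slowly.

>>> {"method": "drive_tool", "body": {
  "motion": [
    [[0.15,-0.06,0,0,0,0,5.0],[0.15,-0.06,0.2,0,0,0,5.0],[0.15,-0.06,0.4,0,0,0,5.0],[0.15,-0.06,0.6,0,0,0,5.0],[0.15,-0.06,0.8,0,0,0,5.0],[0.15,-0.06,1.0,0,0,0,5.0],[0.15,-0.06,1.15,0,0,0,5.0],[0.15,-0.06,1.3,0,0,0,5.0],[0.15,-0.06,1.3,0,0,0,5.0]]
  ]
}}

```text
clock: 12.95
eef_pos: [0.4791, -0.2146, 0.1082]
tcp_rot: [0.0, 0.841, 0.541, 0.0]
ft_force: [0.2, -0.4, -4.9]
opening: 0.0648
```

>>> {"method": "drive_tool", "body": {
  "motion": [
    [[0,0,0.15,0,0,0,5.0],[0,0,0.3,0,0,0,5.0],[0,0,0.45,0,0,0,5.0],[0,0,0.6,0,0,0,5.0],[0,0,0.75,0,0,0,5.0],[0,0,0.75,0,0,0,5.0]]
  ]
}}

```text
clock: 13.55
eef_pos: [0.4791, -0.2146, 0.1007]
tcp_rot: [0.0, 0.841, 0.541, 0.0]
ft_force: [0.1, 0.4, -5.2]
opening: 0.0648
```

>>> {"method": "drive_tool", "body": {
  "motion": [
    [[0,0,0.2,0,0,0,5.0],[0,0,0.4,0,0,0,5.0],[0,0,0.6,0,0,0,5.0],[0,0,0.8,0,0,0,5.0],[0,0,1.0,0,0,0,5.0],[0,0,1.2,0,0,0,5.0],[0,0,1.4,0,0,0,5.0],[0,0,1.4,0,0,0,5.0]]
  ]
}}

```text
clock: 14.35
eef_pos: [0.479, -0.2146, 0.0866]
tcp_rot: [0.0, 0.841, 0.541, 0.0]
ft_force: [0.1, 0.3, -6.4]
opening: 0.0647
```

>>> {"method": "drive_tool", "body": {
  "motion": [
    [[0,0,0.2,0,0,0,5.0],[0,0,0.4,0,0,0,5.0],[0,0,0.6,0,0,0,5.0],[0,0,0.8,0,0,0,5.0],[0,0,1.0,0,0,0,5.0],[0,0,1.2,0,0,0,5.0],[0,0,1.2,0,0,0,5.0]]
  ]
}}

```text
clock: 15.05
eef_pos: [0.4791, -0.2147, 0.0746]
tcp_rot: [0.0, 0.841, 0.541, 0.0]
ft_force: [0.5, -0.1, -5.9]
opening: 0.0645
```

>>> {"method": "drive_tool", "body": {
  "motion": [
    [[0,0,0.1,0,0,0,5.0],[0,0,0.2,0,0,0,5.0],[0,0,0.3,0,0,0,5.0],[0,0,0.4,0,0,0,5.0],[0,0,0.5,0,0,0,5.0],[0,0,0.6,0,0,0,5.0],[0,0,0.7,0,0,0,5.0],[0,0,0.7,0,0,0,5.0]]
  ]
}}

```text
clock: 15.85
eef_pos: [0.4792, -0.2147, 0.0678]
tcp_rot: [0.001, 0.841, 0.541, 0.0]
ft_force: [0.3, 0.5, -5.0]
opening: 0.0651
```

>>> {"method": "drive_tool", "body": {
  "motion": [
    [[0,0,0.05,0,0,0,5.0],[0,0,0.1,0,0,0,5.0],[0,0,0.15,0,0,0,5.0],[0,0,0.2,0,0,0,5.0],[0,0,0.25,0,0,0,5.0],[0,0,0.3,0,0,0,5.0],[0,0,0.3,0,0,0,5.0]]
  ]
}}

```text
clock: 16.55
eef_pos: [0.4793, -0.2147, 0.0649]
tcp_rot: [0.001, 0.841, 0.541, 0.0]
ft_force: [-0.1, -1.0, -5.6]
opening: 0.065
```

>>> {"method": "drive_tool", "body": {
  "motion": [
    [[0,0,0.05,0,0,0,5.0],[0,0,0.1,0,0,0,5.0],[0,0,0.15,0,0,0,5.0],[0,0,0.2,0,0,0,5.0],[0,0,0.2,0,0,0,5.0]]
  ]
}}

```text
clock: 17.05
eef_pos: [0.4793, -0.2147, 0.0629]
tcp_rot: [0.001, 0.841, 0.541, 0.0]
ft_force: [-0.5, -0.1, -5.4]
opening: 0.0647
```

>>> {"method": "drive_tool", "body": {
  "motion": [
    [[0,0,0.05,0,0,0,5.0],[0,0,0.1,0,0,0,5.0],[0,0,0.15,0,0,0,5.0],[0,0,0.2,0,0,0,5.0],[0,0,0.2,0,0,0,5.0]]
  ]
}}

```text
clock: 17.55
eef_pos: [0.4794, -0.2148, 0.0618]
tcp_rot: [0.001, 0.841, 0.541, 0.0]
ft_force: [-1.9, 1.3, 3.3]
opening: 0.0646
```

Contact: the vertical force changed by about 9 N at the expected seat height. I'll release, then back off straight up.

>>> {"method": "drive_tool", "body": {
  "motion": [
    [[0,0,0,0,0,0,6.6],[0,0,0,0,0,0,6.9],[0,0,0,0,0,0,7.5],[0,0,0,0,0,0,8.7],[0,0,0,0,0,0,8.7],[0,0,0,0,0,0,8.7],[0,0,0,0,0,0,8.7]]
  ]
}}

```text
clock: 18.25
eef_pos: [0.4794, -0.2148, 0.061]
tcp_rot: [0.001, 0.841, 0.541, 0.0]
ft_force: [-0.6, 0.3, 1.2]
opening: 0.0861
```

>>> {"method": "drive_tool", "body": {
  "motion": [
    [[0,0,-0.5,0,0,0,8.7],[0,0,-1.5,0,0,0,8.7],[0,0,-3,0,0,0,8.7],[0,0,-5,0,0,0,8.7],[0,0,-8,0,0,0,8.7],[0,0,-12,0,0,0,8.7],[0,0,-16,0,0,0,8.7],[0,0,-18,0,0,0,8.7],[0,0,-18,0,0,0,8.7]]
  ]
}}

```text
clock: 19.15
eef_pos: [0.4814, -0.2153, 0.2463]
tcp_rot: [0.005, 0.841, 0.541, 0.002]
ft_force: [0.8, -0.4, -0.3]
opening: 0.0872
```

Run:
```python
from h import *
np.set_printoptions(precision=4,suppress=True)
s=r.state();print(s["clock"],s["eef_pos"],s["ft_force"],s["opening"])
a=r.snapshot("scene");b=r.snapshot("side");im=r.snapshot("wrist")
D=np.zeros((600,800,3),np.uint8)
D[:300,:400]=cv2.resize(im[120:270,220:420],(400,300),interpolation=cv2.INTER_CUBIC)
D[300:600,:400]=cv2.resize(a[120:270,180:380] if 0 else a[130:220,180:300],(400,300),interpolation=cv2.INTER_CUBIC)
D[:320,400:]=cv2.resize(b[270:350,320:420],(400,320),interpolation=cv2.INTER_CUBIC)
D[320:600,400:]=cv2.resize(b[100:310,190:490],(400,280),interpolation=cv2.INTER_AREA)
cv2.imwrite("pics/w9.png",D)
```

```text
19.15 [ 0.4814 -0.2153  0.2463] [ 0.7947 -0.3913 -0.3044] 0.08723137734174727
```

View pics/w9.png

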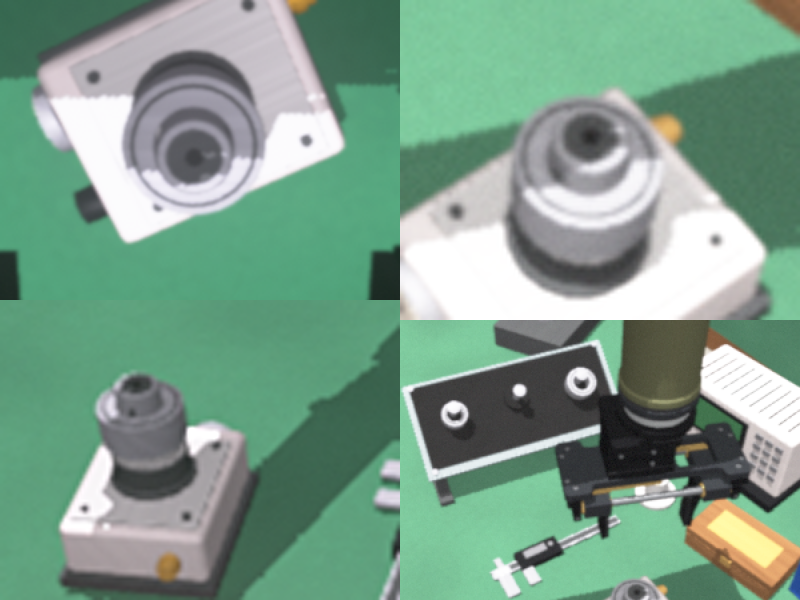

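The ring sits flat around the plug on the collar, and the plug protrudes above it by about 17 mm. The other two rings still hang, the middle peg is empty, and the gripper is clear.

```bash
python3 -c "
from rig import r
print(r.hand_in())"
```

```text
the job is handed in; nothing more can be done
None
```

The large ring, which hung on the middle peg, is now on the air gauge's plug and resting on its collar. I let go of it and handed the job in at about 19.3 s of the 51 s allowed.

**First grasp missed.** The real fingertips sat about 38 mm short of the reported TCP, so the fingers closed in front of the ring without touching it. I saw this in the scene and wrist views and corrected the depth. The second grip stopped at 65 mm on the 66 mm ring.

**Lift and placement.** Wrist forces stayed at about 6 N while I raised the ring and drew it off the peg. It went down over the plug with no measurable side load. The force on the collar was about 9 N, at about the seat height I had calculated.

**Last checks.** The final pictures show the following:
- The ring is flat on the collar, with the plug standing out of its top.
- The medium and small rings still hang.
- The caliper and case look undisturbed. The flange was partly hidden behind the gripper. I did not check the screwdriver in the final pictures.
- The gripper is well clear, with almost no force on it.

I checked the seating only by eye and by force, and did not measure the final pose. Estimates of the plug's position from the different cameras disagreed by about 2 to 3 mm.

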